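# Scan out the cool case and hold its lid open

## Task

Log the opening of the cool case: squeeze the trigger of the clamped tag scanner fully home and let it spring back. Then lift the case's self-closing lid, without letting it drop, and hold it open at 50 degrees from shut with the gripper's fingers so that a colleague can reach the samples: finish while still holding it there, steady. Leave the bottles, the jar, the cup and the vial standing around where they are.

Things in the scene. Friction and masses are not known exactly. Their poses are not given: they have to be found in the camera images.
- case: blue cool case, fixed to the table, 200 mm deep (its x) x 260 mm wide (its y) x 120 mm high without the lid. Origin at the centre of its underside, z up; its front faces -x (the robot) at yaw 0. Its yaw lies within 0.3 rad; it may stand left or right.
- lid (a joint): angle (rad) of the case's white lid about its hinge: 0 closed, grows as its front edge rises (50 degrees = 0.873), stop at 1.25. The lid (22 mm thick, 208 x 268 mm, 0.35 to 0.7 kg) is hinged along the case's far (+x) top edge; its weight and a weak spring shut it from any angle (lifting takes about 2 to 6 N at the handle).
- lid_hinge (a point): point on the lid's hinge axis, mid-width: 100 mm to +x of the case's origin, 120.5 mm above the table. The axis runs along the case's y.
- lid_handle (a point): middle of the round black bar handle on the lid: bar 12 mm in diameter along the case's y, 108 mm free between its two posts, its centre 42 mm above the lid's top. With the lid shut it lies 165 mm to -x of the hinge and 64 mm above it (184.5 mm above the table); it turns about the hinge with the lid. The bar can turn between the fingers.
- scanner: tag scanner clamped on its side in a fixed holder; left or right, yaw within 0.4 rad. Yellow head 52 x 100 x 52 mm, x 1 to 53 mm, y -35 to 65 mm, top 86 mm above the table; black grip 34 mm thick (y) from x 0 to -117 mm, 45 to 75 mm above the table, free beneath; red trigger on its +y side; striped white card 125 mm to +y, 88 mm high. Origin on the table below the grip's axis, at its head end.
- grip_point (a point): point on the axis of the scanner's grip beside the trigger, 42 mm to -x of the scanner's origin and 60 mm above the table: fixed. The trigger's outer face there is about 35 mm to +y of it at rest, about 23 mm when fully squeezed; the grip's back face is 17 mm to -y.
- trigger (a joint): angle (rad) of the red trigger: a sprung lever 58 mm long, 8 mm thick and 18 mm high, centred 60 mm above the table, with an upright hinge 4 mm to -x and 15 mm to +y of the scanner's origin, running to -x. 0 released, 0.3 fully squeezed against the grip (about 6 N there); it springs back by itself.
- reagent_bottle: clear bottle with a blue cap, 60 mm in diameter, 160 mm high, standing behind the work; loose, to be left alone. Origin at the centre of its underside.
- amber_bottle: amber bottle with a black cap, 52 mm in diameter, 120 mm high, standing behind the work; loose, to be left alone. Origin at the centre of its underside.
- sample_jar: clear jar with a red cap, 70 mm in diameter, 85 mm high, at the robot's left; loose, to be left alone. Origin at the centre of its underside.
- beaker: clear open cup, 72 mm in diameter, 90 mm high, at the robot's right; loose, to be left alone. Origin at the centre of its underside.
- vial: small green glass vial with a white cap, 28 mm in diameter, 60 mm high, standing about the middle, beyond and between case and scanner; loose, to be left alone. Origin at the centre of its underside.

How it is judged:
By the outcome, as a careful person would: the job done as asked, in the order asked, and still so for the second after the job is handed in, while the arm keeps its last pose, push and grip.
It also fails if it takes over 56 s, if anything falls off the work surface, if the arm or the gripper's body presses on something with over 40 N, if the wrist force passes 120 N, or if a joint passes its speed limit or range.

## Robot

A 6-joint arm with a two-finger parallel gripper is mounted at the origin on the work surface. World frame = base frame: x ahead of the robot, y to its left, z up, the work surface at z = 0. Lengths are in mm, angles in rad, forces in N, time in s.
With the tool pointing down it reaches from about 350 to 975 mm from the base axis. Payload 7.1 kg.
Tool frame: the origin (TCP) lies at the centre of the arm's flange, where the gripper is bolted on; the fingertips stand 182 mm ahead of it and the grasp point (between the pads) lies 163 mm ahead of it; x points along the fingers, y is the direction in which the jaws open and shut, and the axes are right-handed (so a half turn about x gives the same grasp; the last joint's range is limited). The gripper opens to 88 mm and grips with 3 to 60 N. Pads are 20 mm wide; open, the fingers measure 115 mm over their backs; the gripper's body (75 mm by 178 mm) begins 61 mm behind the grasp point.
Start: joints at [-1.206, 0.423, 1.63, -0, 1.089, -0.019], TCP at [234.046, -579.508, 404.675] pointing down, gripper open.
Joint ranges: [-3, 3], [-0.9, 2.11], [0.09, 2.58], [-1.31, 4.45], [0.11, 2.69], [-2.54, 2.54]. Speed limits (rad/s): [2.39, 2.39, 3.01, 3.14, 3.14, 3.14].

## Interface

Orientations are given as a rotation vector (axis times angle).
In Python, from workcell import readout, viewer, workorder, models gives the robot as it stands. The module is installed in compiled form; this text tells all that it offers.
- The arm moves only by the tool apply_moves, never from a script. Its argument "commands" is a list that holds one entry, the list of rows, each a list of 4 numbers: the shift along the world's x, y, z in m, then the turn about the world's z in rad. A call has 1 to 8 rows; each row is the pose to reach, as a shift and turn from the pose commanded when the call began; what a row does not reach only later rows make up. A row lasts 1/8 s, in which the tool goes at most 62.5 mm and 10.7 degrees, less where a joint would pass 70% of its speed; a pose out of reach is approached as far as the arm can. A call with a gripper value outside its range is refused whole. "gripper" is the finger opening in m, from 0 to 0.0878, set as the call begins (left out, the last holds). The fingers move at their own pace and stop on an object; the grip force is fixed at half the most. Time passes only in rows, so rows that repeat a pose let the fingers close. It gives the time, the measured TCP pose, the force and the opening at its end, in the units of the state.
- readout.get_obs(): the state, without advancing time (a new reading comes with each control period).
- viewer.get_image(name): name is "scene" or "top" or "wrist"; returns a dict with "color" (420x560x3 uint8, red, green, blue), "vertical_fov" (degrees; the focal length in pixels is half the picture's height over the tangent of half this angle, whatever the lens; pixels are square), "cx", "cy" (the principal point, pixels), "D" ([k1, k2, p1, p2, k3] as OpenCV has them; the pictures are not rectified), "rvec" (rotation vector, rad) and "tvec" (3), from world to camera coordinates, as OpenCV has them. Camera axes: x right, y down, z forward; pixel columns grow to the right and rows downward; lengths in mm; the calibration is good to about 2 mm. A picture is of the moment at which its call begins. There is no depth.
- workorder.close_job(): hands the job in, once; it reports no verdict.
Trained networks look in the newest picture that a camera, given by its name, has taken for a name from the list of things; names that differ only in an ending like _2 or _b are one class to them, and where a whole thing is asked for, a point or a joint stands for the part that bears it (a point fixed in the world has none). Each returns a list of dicts, best first, with "conf" (0 to 1); they miss things now and then, are a little off and sometimes report something else, mostly with a low value. They report only what shows in the picture. A call takes as long as a camera call.
- models.search_frame(camera, label): "position" ([x, y, z] in mm, in world coordinates, good to about 4 mm: the middle of the surface that is visible of it).
- models.place_of(camera, label): "position" ([x, y, z] in mm, in world coordinates, good to about 4 mm: a listed point, or the origin of a listed thing).
The state is a dict: "t": time; "qpos": joint angles; "qvel": joint speeds; "joint_torque": joint torques, N m; "ee_pos": TCP position; "orientation": TCP orientation; "ft_force": force on the tool from outside, world axes, zero at the start; "moment": the same for the moment, N m; "width": finger opening in mm.
Only numpy, scipy, OpenCV 4.12 (cv2) and the standard library are available. Lean on these libraries where they do the work, as an engineer would, in place of code of your own. Each camera call takes 0.05 s, during which the arm holds its last target.

## Working session

There is one attempt and no reset: what is moved stays moved. The work goes in short steps, Python scripts to look and compute and a tool call to move; the robot and the scene stay as the last step left them, time stands still between calls to the robot, and variables do not carry over. Pictures are saved under pics/ and viewed, and the job is handed in when it is done.

Besides the shell and the picture viewer there is one more tool, called after "Call:" by a JSON object that holds its "api" and its "payload", one argument or row to a line. apply_moves: Moves the arm, as the interface text tells. Its arguments: {"type":"object","properties":{"commands":{"type":"array","items":{"type":"array","items":{"type":"array","items":{"type":"number"}}}},"gripper":{"type":"number"}},"required":["commands"]}

```bash
mkdir -p pics; cat > h.py <<'E'
from workcell import readout, viewer, workorder, models
import numpy as np, cv2
def shot(n,f):
    im=viewer.get_image(n); cv2.imwrite('pics/'+f,im['color'][:,:,::-1]); return im
def K(im):
    h=im['color'].shape[0]; f=h/2/np.tan(np.radians(im['vertical_fov'])/2)
    return np.array([[f,0,im['cx']],[0,f,im['cy']],[0,0,1]])
def proj(im,P):
    return cv2.projectPoints(np.array(P,float).reshape(-1,1,3),np.array(im['rvec']),np.array(im['tvec']),K(im),np.array(im['D']))[0].reshape(-1,2)
def atz(im,uv,z):
    u=cv2.undistortPoints(np.array(uv,float).reshape(-1,1,2),K(im),np.array(im['D'])).reshape(-1,2)
    R=cv2.Rodrigues(np.array(im['rvec']))[0]; c=-R.T@np.array(im['tvec']).ravel()
    d=(R.T@np.c_[u,np.ones(len(u))].T).T
    return c+d*((z-c[2])/d[:,2])[:,None]
E
python3 - <<'E'
from h import *
np.set_printoptions(precision=1,suppress=True)
for c in ['scene','top']:
    shot(c,c+'0.png')
    for l in ['case','lid_hinge','lid_handle','scanner','grip_point','reagent_bottle','amber_bottle','sample_jar','beaker','vial']:
        print(c,l,[(np.array(r['position']),round(r['conf'],2)) for r in models.place_of(c,l)[:2]])
o=readout.get_obs();print(o)
E
```

```text
scene case [(array([529. , 204.8,  -1.8]), 0.88)]
scene lid_hinge [(array([621.2, 180.6, 118.2]), 0.76)]
scene lid_handle [(array([457.4, 224.2, 179.8]), 0.87)]
scene scanner [(array([ 534.7, -219.2,   -4.2]), 0.88), (array([ 526. , -492.8,    0.2]), 0.62)]
scene grip_point [(array([ 494.8, -226.2,   61.2]), 0.66)]
scene reagent_bottle [(array([778.5,  50.6,   1.9]), 0.56)]
scene amber_bottle [(array([756.6, -58.1,   2.2]), 0.94)]
scene sample_jar [(array([578.9, 515.7,   2.6]), 0.97)]
scene beaker [(array([ 523.3, -488.8,    1.7]), 0.65)]
scene vial [(array([694.9,  -4.4,   0.8]), 0.69), (array([ 520.1, -486.1,    1.7]), 0.25)]
top case [(array([526.6, 206.8,  -1.3]), 0.88)]
top lid_hinge [(array([ 529.9, -218.3,   -1.1]), 0.6), (array([624.8, 181.4, 121.7]), 0.58)]
top lid_handle [(array([464.1, 218.9, 183.6]), 0.56)]
top scanner [(array([ 532.8, -218.6,   -2.5]), 0.89)]
top grip_point [(array([ 496.6, -223.7,   59.9]), 0.78), (array([525.3, 207. ,  -2.5]), 0.53)]
top reagent_bottle [(array([778.4,  49. ,  -1.6]), 0.66)]
top amber_bottle [(array([ 532. , -218. ,   -1.7]), 0.69), (array([760.7, -59.6,  -0.1]), 0.62)]
top sample_jar [(array([460.2, 217.8, 183.5]), 0.27)]
top beaker [(array([ 520.5, -487.1,   -2.3]), 0.92)]
top vial [(array([694.4,  -6.7,  -3.1]), 0.37)]
{'t': 1.1, 'qpos': array([-1.2,  0.4,  1.6, -0. ,  1.1, -0. ]), 'qvel': array([-0., -0.,  0.,  0., -0., -0.]), 'joint_torque': array([ -0. , -54.5, -27.4,   0.1,   0. ,   0. ]), 'ee_pos': array([ 234. , -579.5,  404.7]), 'orientation': array([ 2. ,  0.4, -2. ]), 'ft_force': array([ 0.1,  0.2, -0.5]), 'moment': array([0. , 0. , 0.1]), 'width': 87.82626294948261}
```

View pics/scene0.png

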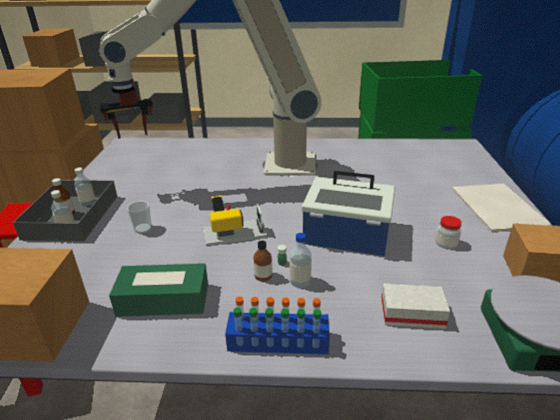

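View pics/top0.png

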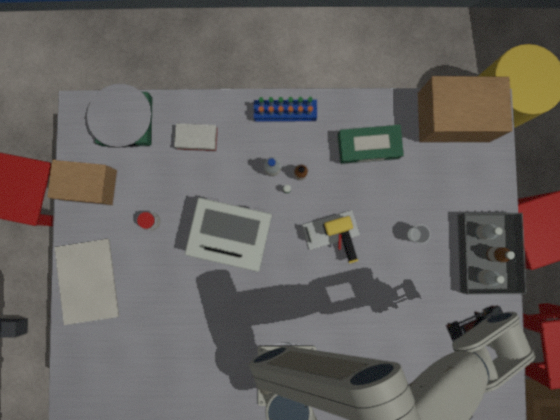

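```bash
python3 - <<'E'
from h import *
o=readout.get_obs();R=cv2.Rodrigues(np.array(o['orientation']))[0];print(o['orientation'],R.round(3))
E
```

```text
[ 2.01121456  0.3908264  -2.01127422] [[-0.     0.374 -0.927]
 [ 0.    -0.927 -0.374]
 [-1.    -0.     0.   ]]
```

```bash
python3 - <<'E'
from h import *
im=shot('top','top1.png');c=im['color'][:,:,::-1]
a=cv2.resize(c[195:275,180:280],None,fx=6,fy=6,interpolation=cv2.INTER_CUBIC)
b=cv2.resize(c[200:275,290:370],None,fx=8,fy=7.5,interpolation=cv2.INTER_CUBIC)
cv2.imwrite('pics/ca.png',a);cv2.imwrite('pics/sc.png',cv2.resize(c[200:270,295:365],None,fx=8,fy=8,interpolation=cv2.INTER_CUBIC))
# projection of models
def S(org,yaw,p):
    cy,sy=np.cos(yaw),np.sin(yaw);p=np.array(p,float)
    return np.c_[org[0]+cy*p[:,0]-sy*p[:,1],org[1]+sy*p[:,0]+cy*p[:,1],p[:,2]]
print(proj(im,S((527.5,206),-.25,[[-104,-134,142.5],[-104,134,142.5],[104,134,142.5],[104,-134,142.5],[-65,-54,190],[-65,54,190]])).round(1))
print(proj(im,S((533,-219),.15,[[0,0,75],[-117,0,75],[1,-35,86],[1,65,86],[53,65,86],[53,-35,86],[-42,0,75]])).round(1))
E
```

```text
[[257.  271.5]
 [182.9 252.7]
 [198.1 195.4]
 [271.5 213.7]
 [236.2 255.3]
 [205.5 247.6]]
[[345.6 231.5]
 [350.9 263.3]
 [355.5 229.6]
 [328.3 233.9]
 [326.  219.8]
 [353.1 215.5]
 [347.5 242.9]]
```

View pics/ca.png

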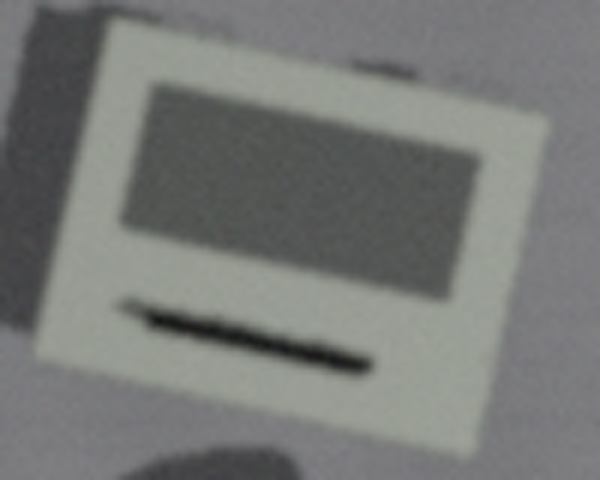

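View pics/sc.png

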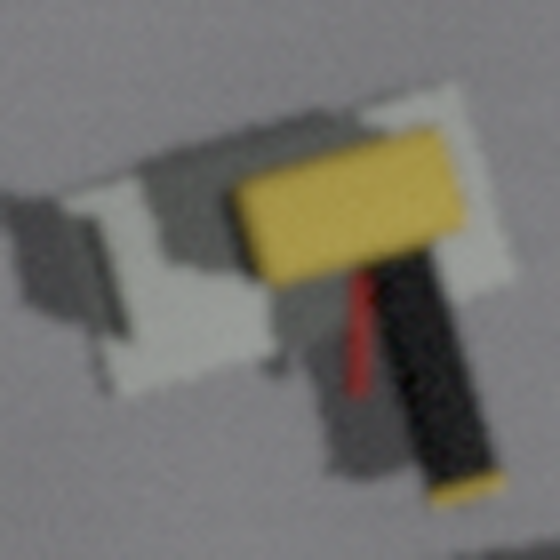

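```bash
cat >> h.py <<'E'
def S(org,yaw,p):
    cy,sy=np.cos(yaw),np.sin(yaw);p=np.array(p,float)
    return np.c_[org[0]+cy*p[:,0]-sy*p[:,1],org[1]+sy*p[:,0]+cy*p[:,1],p[:,2]]
def fit(im,p,uv,x0):
    from scipy.optimize import least_squares
    r=least_squares(lambda x:(proj(im,S(x[:2],x[2],p))-np.array(uv)).ravel(),x0,x_scale=[10,10,.1])
    return r.x,r.fun.reshape(-1,2)
E
python3 - <<'E'
from h import *
np.set_printoptions(precision=3,suppress=True)
im=viewer.get_image('top')
x,r=fit(im,[[104,134,142.5],[104,-134,142.5],[-104,-134,142.5],[-104,134,142.5]],np.array([(110,18),(548,118),(473,455),(37,355)])/6-.4+[180,195],[527,206,-.25]);print(x,r)
print('handle',S(x[:2],x[2],[[-65,0,184.5],[-65,0,190.5],[100,0,120]]))
print(proj(im,S(x[:2],x[2],[[-65,-54,190],[-65,54,190]])), np.array([(372,365),(125,305)])/6-.4+[180,195])
x,r=fit(im,[[53,65,86],[53,-35,86],[1,-35,86],[1,65,86],[-117,0,75],[-60,0,75]],np.array([(240,188),(438,128),(465,215),(270,283),(463,482),(435,380)])/8-.4+[295,200],[533,-219,.15]);print(x,r)
print('grip',S(x[:2],x[2],[[-42,0,60],[-42,9,60],[-42,3,60]]))
E
```

```text
[525.101 202.761  -0.223] [[ 0.008 -0.718]
 [ 0.951 -1.042]
 [ 0.483  0.904]
 [-1.446  0.806]]
handle [[461.709 217.126 184.5  ]
 [461.709 217.126 190.5  ]
 [622.629 180.66  120.   ]]
[[237.782 255.736]
 [206.856 248.805]] [[241.6   255.433]
 [200.433 245.433]]
[ 535.693 -213.882    0.282] [[-1.33  -1.34 ]
 [ 0.151 -1.603]
 [ 0.98   1.207]
 [-0.93   0.513]
 [ 1.113  1.753]
 [ 0.023 -0.559]]
grip [[ 495.348 -225.556   60.   ]
 [ 492.847 -216.91    60.   ]
 [ 494.514 -222.674   60.   ]]
```

Call:
{"api": "apply_moves", "payload": {
  "commands": [
    [[0.033,0.045,0,-0.01],[0.066,0.09,0,-0.03],[0.099,0.136,0,-0.05],[0.132,0.181,0,-0.07],[0.165,0.226,0,-0.09],[0.2,0.272,0,-0.1],[0.232,0.317,0,-0.1],[0.26,0.3565,0,-0.1]]
  ],
  "gripper": 0.0878
}}

```text
t: 2.2
ee_pos: [495.0, -221.2, 404.9]
orientation: [2.069, 0.296, -2.068]
ft_force: [0.4, -0.6, 0.1]
width: 87.4
```

```bash
python3 - <<'E'
from h import *
np.set_printoptions(precision=3,suppress=True)
im=shot('wrist','w1.png');o=readout.get_obs();print(o['t'],o['ee_pos'],cv2.Rodrigues(np.array(o['orientation']))[0][:,1],o['ft_force'])
for l in ['scanner','grip_point']: print(l,models.place_of('wrist',l)[:2])
print(im['rvec'],im['tvec'])
print(proj(im,S((535.7,-213.9),.28,[[0,0,75],[-117,0,75],[1,-35,86],[1,65,86],[53,65,86],[53,-35,86],[-42,0,75]])).round(1))
E
```

```text
2.25 [ 497.233 -218.116  404.984] [ 0.282 -0.959 -0.001] [3.02  2.697 0.552]
scanner [{'position': [535.0, -214.7, -0.5], 'conf': 0.71}]
grip_point [{'position': [492.3, -227.1, 58.4], 'conf': 0.81}]
[-2.307  1.731  0.266] [-350.321  358.284  516.753]
[[291.4 141.1]
 [290.4 270.1]
 [336.  141.9]
 [209.2 141.5]
 [205.   71.3]
 [339.1  71.8]
 [291.  190.7]]
```

View pics/w1.png

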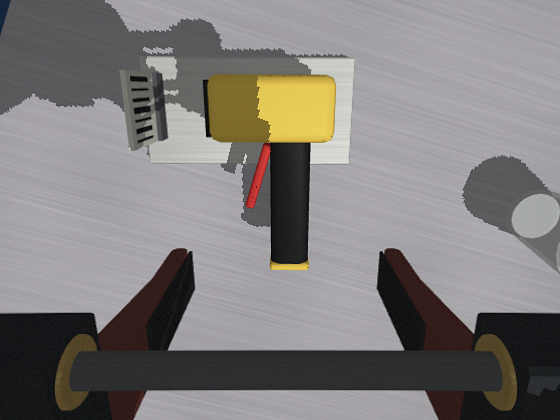

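Call:
{"api": "apply_moves", "payload": {
  "commands": [
    [[-0.001,0.006,-0.03,0],[-0.001,0.006,-0.07,0],[-0.001,0.006,-0.1,0],[-0.001,0.006,-0.12,0],[-0.001,0.006,-0.12,0]]
  ]
}}

```text
t: 2.98
ee_pos: [491.9, -217.9, 283.4]
orientation: [2.068, 0.296, -2.074]
ft_force: [-0.3, -0.2, 1.1]
width: 87.8
```

```bash
python3 - <<'E'
from h import *
np.set_printoptions(precision=3,suppress=True)
im=shot('wrist','w2.png');o=readout.get_obs();print(o['t'],o['ee_pos'],cv2.Rodrigues(np.array(o['orientation']))[0][:,1],o['ft_force'])
print(proj(im,S((535.7,-213.9),.28,[[0,0,75],[-117,0,75],[1,-35,86],[1,65,86],[53,65,86],[53,-35,86],[-42,0,75],[-42,-17,75],[-42,17,75],[-42,35,69],[-62,43,69]])).round(1))
E
```

```text
3.025 [ 492.462 -217.91   284.45 ] [ 0.279 -0.96  -0.001] [-0.047  0.278  0.45 ]
[[304.2 168.9]
 [301.1 360. ]
 [378.3 171.8]
 [169.7 171.5]
 [158.2  54.4]
 [387.7  54.8]
 [302.9 245. ]
 [334.3 245. ]
 [271.6 244.9]
 [239.7 240.5]
 [226.9 272.8]]
```

View pics/w2.png

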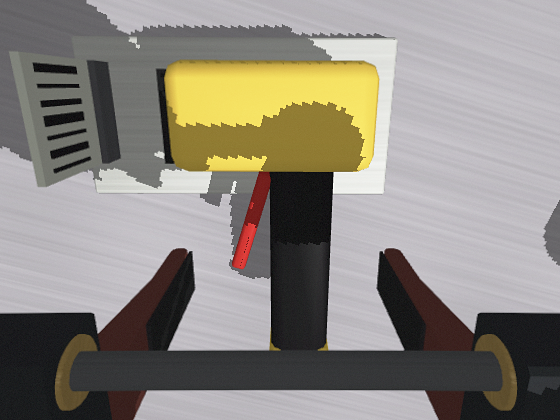

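Call:
{"api": "apply_moves", "payload": {
  "commands": [
    [[0,0,-0.03,0],[0,0,-0.06,0],[0,0,-0.06,0],[0,0,-0.06,0]]
  ]
}}

```text
t: 3.52
ee_pos: [493.5, -217.5, 226.1]
orientation: [2.071, 0.294, -2.067]
ft_force: [-0.1, 0.2, -0.7]
width: 87.9
```

Call:
{"api": "apply_moves", "payload": {
  "commands": [
    [[0.001,-0.003,0,0],[0.001,-0.005,0,0],[0.001,-0.005,0,0],[0.001,-0.005,0,0]]
  ],
  "gripper": 0.062
}}

```text
t: 4.03
ee_pos: [493.9, -221.8, 224.8]
orientation: [2.069, 0.296, -2.07]
ft_force: [-1.3, 2.4, 1.6]
width: 62.4
```

```bash
python3 - <<'E'
from h import *
np.set_printoptions(precision=3,suppress=True)
im=shot('wrist','w3.png');o=readout.get_obs();print(o['t'],o['ee_pos'],cv2.Rodrigues(np.array(o['orientation']))[0][:,1],o['ft_force'],o['width'])
E
```

```text
4.075 [ 493.907 -221.784  224.729] [ 0.28 -0.96 -0.  ] [-1.462  2.776  0.314] 61.94473335204234
```

View pics/w3.png

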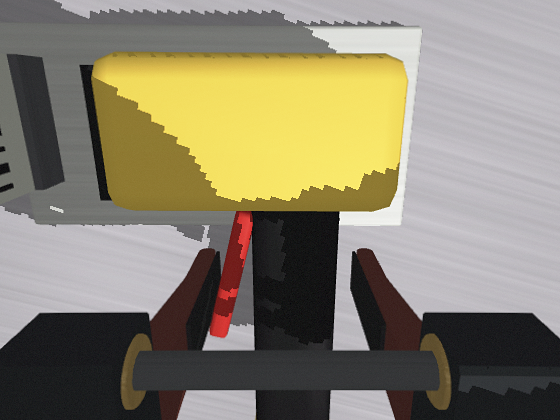

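Call:
{"api": "apply_moves", "payload": {
  "commands": [
    [[0,0,0,0],[0,0,0,0],[0,0,0,0],[0,0,0,0],[0,0,0,0],[0,0,0,0]]
  ],
  "gripper": 0.03
}}

```text
t: 4.82
ee_pos: [493.4, -222.6, 224.1]
orientation: [2.067, 0.296, -2.071]
ft_force: [-4.9, -3.6, -3.2]
width: 39.2
```

```bash
python3 - <<'E'
from h import *
np.set_printoptions(precision=3,suppress=True)
im=shot('wrist','w4.png');o=readout.get_obs();print(o['t'],o['ee_pos'],cv2.Rodrigues(np.array(o['orientation']))[0][:,1],o['ft_force'],o['width'])
E
```

```text
4.875 [ 493.421 -222.59   224.127] [ 0.281 -0.96   0.   ] [-4.319 -3.795 -2.407] 39.4842883743929
```

View pics/w4.png

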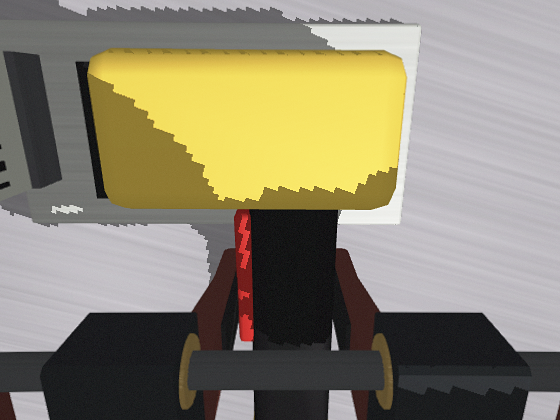

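The trigger is flat against the grip (columns 238–253) and the opening is 39.5 mm, as expected when it is fully squeezed. Next I release it.

Call:
{"api": "apply_moves", "payload": {
  "commands": [
    [[0,0,0,0],[0,0,0,0],[0,0.003,0,0],[-0.001,0.005,0,0],[-0.001,0.005,0,0]]
  ],
  "gripper": 0.0878
}}

```text
t: 5.5
ee_pos: [493.1, -217.0, 224.8]
orientation: [2.069, 0.296, -2.069]
ft_force: [0.6, -0.0, -0.6]
width: 85.5
```

```bash
python3 - <<'E'
from h import *
np.set_printoptions(precision=3,suppress=True)
im=shot('wrist','w5.png');o=readout.get_obs();print(o['t'],o['ee_pos'],cv2.Rodrigues(np.array(o['orientation']))[0][:,1],o['ft_force'],o['width'])
E
```

```text
5.55 [ 493.126 -217.04   224.849] [ 0.28 -0.96  0.  ] [0.374 0.203 0.265] 86.91323687250097
```

View pics/w5.png

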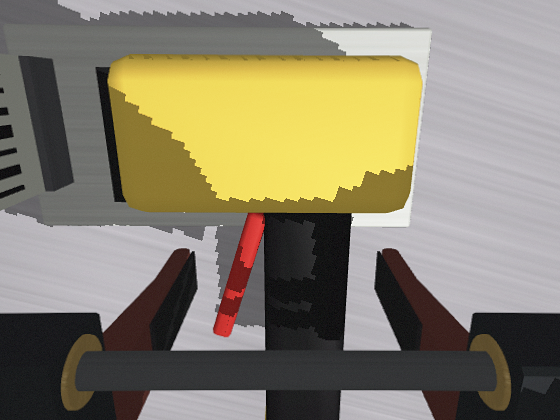

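Call:
{"api": "apply_moves", "payload": {
  "commands": [
    [[0,0,0.05,0],[0,0,0.1,0],[0,0.01,0.15,0],[0,0.04,0.195,0.1],[-0.008,0.08,0.2,0.25],[-0.015,0.13,0.2,0.4]]
  ]
}}

```text
t: 6.3
ee_pos: [477.9, -86.4, 426.0]
orientation: [1.826, 0.651, -1.821]
ft_force: [0.1, 0.5, -0.0]
width: 88.1
```

Call:
{"api": "apply_moves", "payload": {
  "commands": [
    [[-0.006,0.05,0,0.15],[-0.012,0.1,0,0.3],[-0.018,0.15,0,0.45],[-0.024,0.2,0,0.6],[-0.032,0.236,0,0.66],[-0.032,0.236,0,0.66],[-0.032,0.236,0,0.66]]
  ]
}}

```text
t: 7.18
ee_pos: [446.1, 148.6, 424.7]
orientation: [1.374, 1.093, -1.375]
ft_force: [0.2, -0.2, 1.1]
width: 87.9
```

```bash
python3 - <<'E'
from h import *
np.set_printoptions(precision=3,suppress=True)
im=shot('wrist','w6.png');o=readout.get_obs();print(o['t'],o['ee_pos'],cv2.Rodrigues(np.array(o['orientation']))[0][:,1],o['ft_force'],o['width'])
for l in ['case','lid_handle','lid_hinge']: print(l,models.place_of('wrist',l)[:2])
print(proj(im,S((525.1,202.8),-.223,[[104,134,142.5],[104,-134,142.5],[-104,-134,142.5],[-104,134,142.5],[-65,-54,184.5],[-65,54,184.5]])).round(1))
E
```

```text
7.225 [446.168 148.257 424.67 ] [ 0.974 -0.226  0.   ] [ 0.105  0.994 -0.309] 87.68981859029928
case []
lid_handle [{'position': [463.4, 220.2, 181.6], 'conf': 0.88}, {'position': [534.9, -214.0, 2.6], 'conf': 0.21}]
lid_hinge [{'position': [627.3, 177.4, 122.9], 'conf': 0.75}]
[[ 591.2 -149.1]
 [ 503.7  283.6]
 [ 236.   284.6]
 [ 213.4 -142.4]
 [ 285.4  202.4]
 [ 284.3    4.6]]
```

View pics/w6.png

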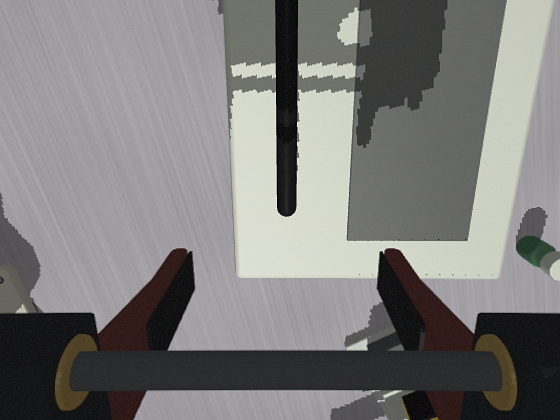

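Call:
{"api": "apply_moves", "payload": {
  "commands": [
    [[0.008,0.035,0,0],[0.017,0.0705,0,0],[0.017,0.0705,-0.02,0],[0.017,0.0705,-0.05,0],[0.017,0.0705,-0.077,0],[0.017,0.0705,-0.077,0],[0.017,0.0705,-0.077,0]]
  ],
  "gripper": 0.0878
}}

```text
t: 8.25
ee_pos: [463.6, 219.2, 348.5]
orientation: [1.376, 1.092, -1.374]
ft_force: [0.8, 0.6, -0.0]
width: 87.7
```

```bash
python3 - <<'E'
from h import *
np.set_printoptions(precision=3,suppress=True)
im=shot('wrist','w7.png');shot('scene','s7.png');o=readout.get_obs();print(o['t'],o['ee_pos'],cv2.Rodrigues(np.array(o['orientation']))[0][:,1],o['ft_force'],o['width'])
E
```

```text
8.35 [463.618 219.443 348.921] [ 0.974 -0.226  0.002] [-0.458 -0.757  0.372] 87.97020835985901
```

View pics/w7.png

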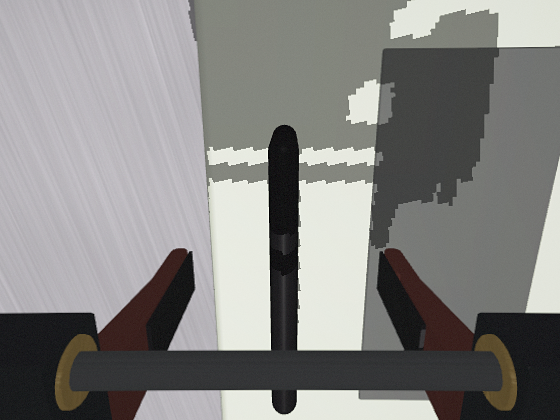

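View pics/s7.png

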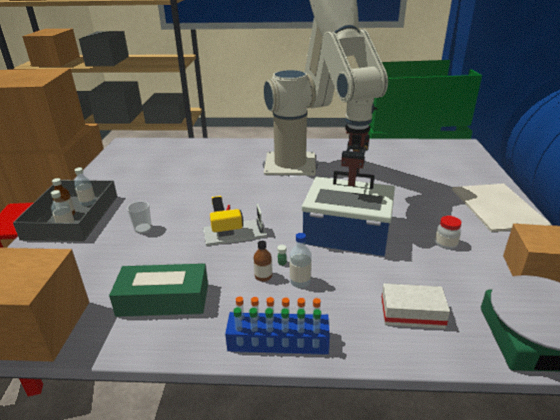

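Call:
{"api": "apply_moves", "payload": {
  "commands": [
    [[0,0,0,0],[0,0,0,0],[0,0,0,0],[0,0,0,0],[0,0,0,0],[0,0,0,0],[0,0,0,0]]
  ],
  "gripper": 0.0
}}

```text
t: 9.22
ee_pos: [463.1, 219.5, 347.6]
orientation: [1.374, 1.093, -1.375]
ft_force: [-0.3, -0.3, 0.1]
width: 21.3
```

```bash
python3 - <<'E'
from h import *
np.set_printoptions(precision=3,suppress=True)
im=shot('wrist','w8.png');o=readout.get_obs();print(o['t'],o['ee_pos'],cv2.Rodrigues(np.array(o['orientation']))[0][:,1],o['ft_force'],o['moment'],o['width'])
cmd=np.array([463.,219.5,347.7])
e=np.array([np.cos(-.226),np.sin(-.226)])
r=np.hypot(165,64);b=np.arctan2(64,165)
for a in np.linspace(0,50,17):
    t=np.radians(a)+b
    d=(165-r*np.cos(t)); print(round(a,1),(d*e).round(1),round(r*np.sin(t)-64,1))
E
```

```text
9.275 [463.052 219.512 347.66 ] [ 0.974 -0.225 -0.   ] [-0.153  0.332 -0.346] [-0.041 -0.108 -0.017] 16.96335386826374
0.0 [ 0. -0.] 0.0
3.1 [ 3.6 -0.8] 8.9
6.2 [ 7.7 -1.8] 17.6
9.4 [12.3 -2.8] 26.0
12.5 [17.3 -4. ] 34.2
15.6 [22.7 -5.2] 42.1
18.8 [28.6 -6.6] 49.6
21.9 [34.8 -8. ] 56.9
25.0 [41.4 -9.5] 63.7
28.1 [ 48.4 -11.1] 70.2
31.2 [ 55.7 -12.8] 76.3
34.4 [ 63.3 -14.6] 82.0
37.5 [ 71.2 -16.4] 87.2
40.6 [ 79.4 -18.2] 92.0
43.8 [ 87.8 -20.2] 96.3
46.9 [ 96.4 -22.2] 100.2
50.0 [105.2 -24.2] 103.5
```

View pics/w8.png

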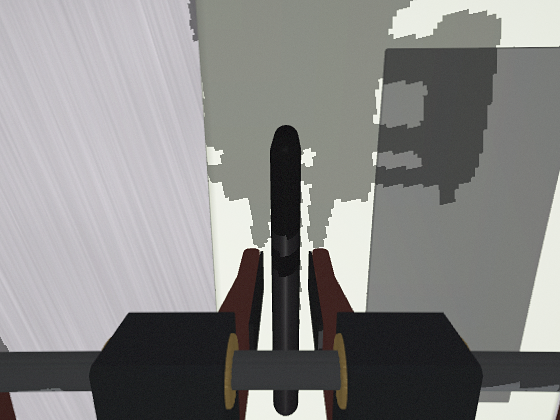

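Not fully closed yet, so I'll wait a little longer.

Call:
{"api": "apply_moves", "payload": {
  "commands": [
    [[0,0,0,0],[0,0,0,0],[0,0,0,0],[0,0,0,0]]
  ],
  "gripper": 0.0
}}

```text
t: 9.78
ee_pos: [463.0, 219.5, 347.6]
orientation: [1.374, 1.093, -1.375]
ft_force: [-1.5, 1.0, 0.5]
width: 11.1
```

```bash
python3 - <<'E'
from h import *
np.set_printoptions(precision=3,suppress=True)
o=readout.get_obs();print(o['t'],o['ee_pos'],o['ft_force'],o['moment'],o['width'])
E
```

```text
9.775 [462.958 219.491 347.612] [-1.489  0.993  0.471] [ 0.028  0.13  -0.028] 11.136648539992144
```

Call:
{"api": "apply_moves", "payload": {
  "commands": [
    [[0.0036,-0.0008,0.0089,0],[0.0077,-0.0018,0.0176,0],[0.0123,-0.0028,0.026,0],[0.0173,-0.004,0.0342,0],[0.0227,-0.0052,0.0421,0],[0.0286,-0.0066,0.0496,0],[0.0348,-0.008,0.0569,0],[0.0414,-0.0095,0.0637,0]]
  ]
}}

```text
t: 10.78
ee_pos: [503.3, 210.2, 412.3]
orientation: [1.373, 1.097, -1.378]
ft_force: [-11.7, 4.7, 6.3]
width: 11.4
```

Call:
{"api": "apply_moves", "payload": {
  "commands": [
    [[0,0,0,0],[0,0,0,0]]
  ]
}}

```text
t: 11.02
ee_pos: [503.2, 210.2, 412.5]
orientation: [1.373, 1.096, -1.378]
ft_force: [-12.3, 3.4, 7.0]
width: 11.0
```

```bash
python3 - <<'E'
from h import *
np.set_printoptions(precision=3,suppress=True)
o=readout.get_obs();print(o['t'],o['ee_pos'],o['ft_force'],o['moment'],o['width'])
shot('scene','s9.png');shot('wrist','w9.png')
E
```

```text
11.025 [503.24  210.174 412.462] [-12.252   3.403   6.995] [ 0.669  2.04  -0.003] 10.964408839721752
```

View pics/s9.png

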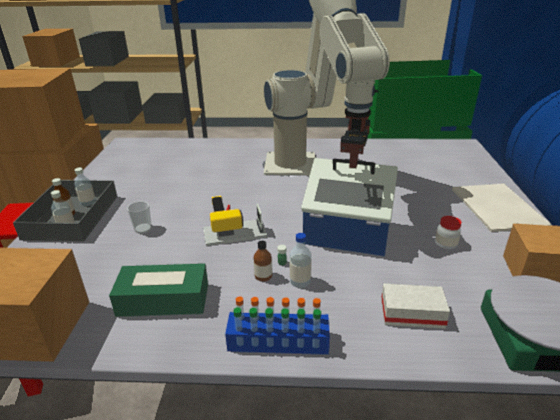

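View pics/w9.png

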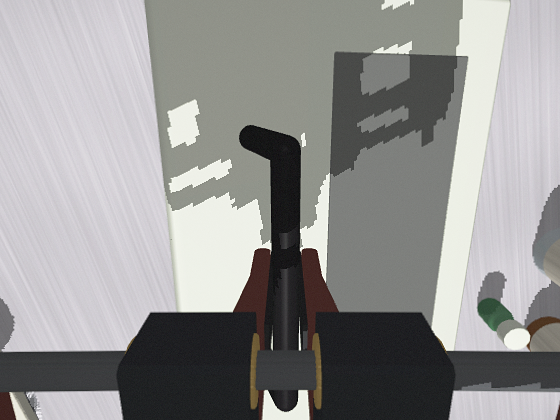

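Call:
{"api": "apply_moves", "payload": {
  "commands": [
    [[0.0065,-0.0015,0.0071,0],[0.0134,-0.0031,0.0138,0],[0.0211,-0.0048,0.0195,0],[0.029,-0.0067,0.0248,0],[0.0372,-0.0086,0.0296,0],[0.0458,-0.0105,0.034,0],[0.0544,-0.0125,0.0379,0],[0.0633,-0.0146,0.0412,0]]
  ]
}}

```text
t: 12.12
ee_pos: [567.6, 195.1, 454.2]
orientation: [1.374, 1.094, -1.375]
ft_force: [-4.9, 1.3, 3.8]
width: 11.6
```

Call:
{"api": "apply_moves", "payload": {
  "commands": [
    [[0,0,0,0],[0,0,0,0],[0,0,0,0]]
  ]
}}

```text
t: 12.5
ee_pos: [567.6, 195.1, 454.2]
orientation: [1.375, 1.093, -1.374]
ft_force: [-4.2, 0.3, 6.0]
width: 11.6
```

```bash
python3 - <<'E'
from h import *
np.set_printoptions(precision=3,suppress=True)
o=readout.get_obs();print(o['t'],o['ee_pos'],o['ft_force'],o['moment'],o['width'])
shot('scene','s10.png');im=shot('top','t10.png');shot('wrist','w10.png')
for c in ['scene','top','wrist']:
  for l in ['lid_handle','lid_hinge']: print(c,l,models.place_of(c,l)[:1])
c=cv2.imread('pics/s10.png');cv2.imwrite('pics/s10c.png',cv2.resize(c[110:270,270:430],None,fx=3.7,fy=3.7,interpolation=cv2.INTER_CUBIC))
c=cv2.imread('pics/t10.png');cv2.imwrite('pics/t10c.png',cv2.resize(c[185:285,175:285],None,fx=5,fy=5,interpolation=cv2.INTER_CUBIC))
d=(o['ee_pos'][:2]-np.array([463,219.5]))@[.9746,-.2241]; z=o['ee_pos'][2]-347.6
v=np.array([165-d,64+z]);print('lid est',np.degrees(np.arctan2(v[1],v[0]))-21.2,np.linalg.norm(v))
E
```

```text
12.5 [567.59  195.146 454.172] [-4.238  0.346  5.987] [-0.033  0.877  0.031] 11.589570707628276
scene lid_handle [{'position': [563.1, 199.1, 288.8], 'conf': 0.85}]
scene lid_hinge []
top lid_handle [{'position': [568.5, 195.0, 286.9], 'conf': 0.77}]
top lid_hinge [{'position': [624.5, 180.0, 121.2], 'conf': 0.84}]
wrist lid_handle []
wrist lid_hinge [{'position': [627.6, 181.8, 123.7], 'conf': 0.59}]
lid est 50.13820079783291 180.03749988215296
```

View pics/s10c.png

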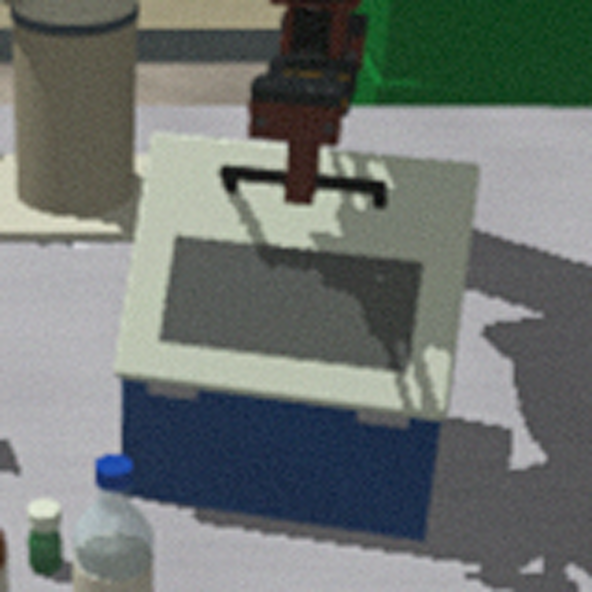

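View pics/t10c.png

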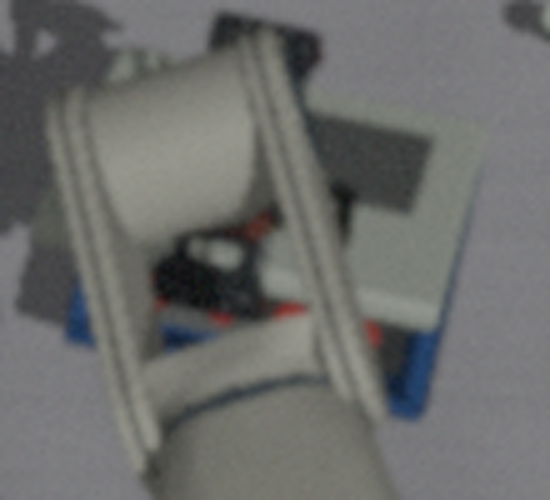

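View pics/w10.png

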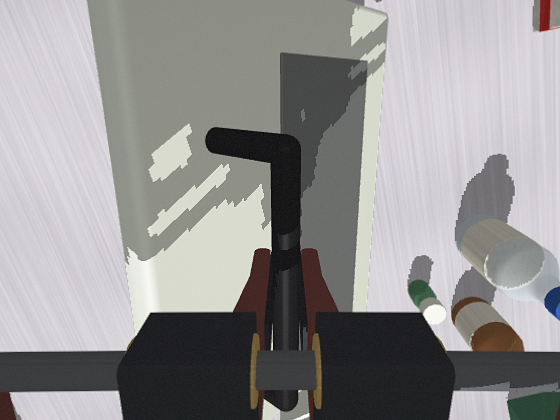

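```bash
python3 - <<'E'
import cv2
c=cv2.imread('pics/s7.png');cv2.imwrite('pics/s7c.png',cv2.resize(c[160:250,290:410],None,fx=6,fy=6,interpolation=cv2.INTER_CUBIC))
c=cv2.imread('pics/s10.png');cv2.imwrite('pics/s10d.png',cv2.resize(c[140:230,295:405],None,fx=6,fy=6,interpolation=cv2.INTER_CUBIC))
E
```

```text
(no output)
```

View pics/s7c.png

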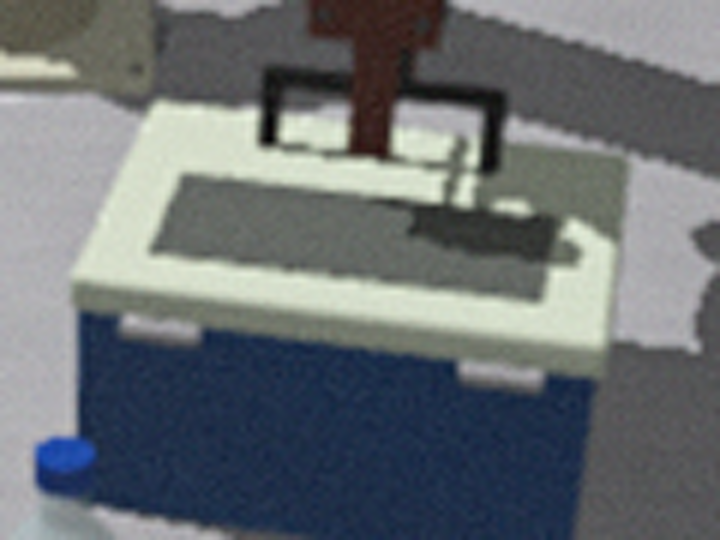

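View pics/s10d.png

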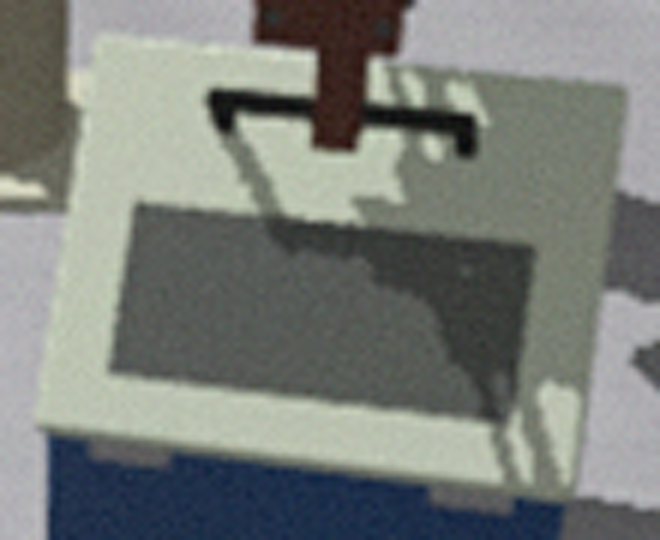

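```bash
python3 - <<'E'
from h import *
from scipy.optimize import least_squares
np.set_printoptions(precision=2,suppress=True)
im=viewer.get_image('scene')
C=np.array([(182,177),(560,218),(543,300),(152,252),(153,102),(628,155)])/6-.4+[290,160]
O=np.array([(137,203),(534,246),(513,423),(110,373),(97,40),(627,88)])/6-.4+[295,140]
yaw=-.226
for h in [(623.8,182.5),(626,181.5),(621.5,183)]:
    h=np.array(h)
    P=atz(im,C,142.5); c,s=np.cos(yaw),np.sin(yaw)
    u=(P[:,:2]-h)@[c,s]; v=(P[:,:2]-h)@[-s,c]
    def pts(a):
        X=u*np.cos(a)+22*np.sin(a); Z=-u*np.sin(a)+22*np.cos(a)+120.5
        return np.c_[h[0]+c*X-s*v,h[1]+s*X+c*v,Z]
    f=lambda x:(proj(im,pts(x[0]))-O).ravel()
    r=least_squares(f,[.87]);print(np.degrees(r.x),r.fun.reshape(-1,2)); print(np.c_[u,v].T)
E
```

```text
[53.61] [[-0.74  1.72]
 [ 0.78  0.67]
 [-0.28  0.04]
 [ 0.09  0.33]
 [-0.91  0.91]
 [-0.43  1.36]]
[[-112.4  -116.44  -31.18  -30.04 -195.5  -195.64]
 [ -98.32  101.34   99.51  -97.58 -131.57  131.69]]
[53.35] [[-0.76  1.29]
 [ 0.83  0.23]
 [-0.23 -0.39]
 [ 0.05 -0.08]
 [-0.91  0.49]
 [-0.37  0.92]]
[[-114.77 -118.81  -33.54  -32.4  -197.87 -198.01]
 [ -97.83  101.82   99.99  -97.1  -131.09  132.17]]
[53.74] [[-0.71  2.14]
 [ 0.73  1.1 ]
 [-0.32  0.44]
 [ 0.14  0.73]
 [-0.88  1.35]
 [-0.49  1.81]]
[[-110.05 -114.09  -28.82  -27.68 -193.15 -193.29]
 [ -98.29  101.37   99.54  -97.56 -131.54  131.72]]
```

```bash
python3 - <<'E'
from h import *
from scipy.optimize import least_squares
np.set_printoptions(precision=2,suppress=True)
im=shot('wrist','w11.png'); o=readout.get_obs(); print(o['t'],o['ee_pos'],o['ft_force'],o['width'])
Rwc=cv2.Rodrigues(np.array(im['rvec']))[0];t=np.array(im['tvec']).ravel()
Rt=cv2.Rodrigues(np.array(o['orientation']))[0];pt=np.array(o['ee_pos'])
Rct=Rwc@Rt; tct=Rwc@pt+t
def at_pose(y,p):
    R=np.array([[0,-y[1],y[0]]]) 
    yx=np.array([y[0],y[1],0]);yx/=np.linalg.norm(yx);x=np.array([0,0,-1.]);R=np.c_[x,yx,np.cross(x,yx)]
    d=dict(im);Rw=Rct@R.T;d['rvec']=cv2.Rodrigues(Rw)[0];d['tvec']=tct-Rw@np.array(p);return d
i6=at_pose((.974,-.226),(446.168,148.257,424.67)); i7=at_pose((.974,-.226),(463.6,219.44,348.8))
h=np.array([623.8,182.5]);yaw=-.226;c,s=np.cos(yaw),np.sin(yaw)
def uv(P): return np.c_[(P[:,:2]-h)@[c,s],(P[:,:2]-h)@[-s,c]]
print('w6 panel',uv(atz(i6,[(347,240),(468,240),(357,60),(238,276),(499,276),(227,30)],142.5)))
print('w7 panel',uv(atz(i7,[(385,48),(361,398)],142.5)))
print('bar',uv(atz(i6,[(286.5,200),(286.5,10)],184.5)),uv(atz(i7,[(284,140),(284,380)],184.5)))
np.save('uv.npy',0)
# predicted image for various angles: panel & lid corners
for a in np.radians([47,50,53]):
    def pts(u,v):
        X=u*np.cos(a)+22*np.sin(a); Z=-u*np.sin(a)+22*np.cos(a)+120.5
        return [h[0]+c*X-s*v,h[1]+s*X+c*v,Z]
    print(np.degrees(a),proj(im,[pts(-115.5,100),pts(-30.5,100),pts(0,134),pts(-202,0),pts(-202,100),pts(-30.5,30)]))
E
```

```text
13.05 [567.53 195.18 454.12] [-5.27 -0.5   7.28] 11.390398452523847
w6 panel [[-119.2   -99.52]
 [ -28.78  -99.74]
 [-118.67   26.7 ]
 [-202.38 -129.38]
 [  -0.93 -129.77]
 [-202.02   44.63]]
w7 panel [[-118.69  100.53]
 [-118.28  -99.19]]
bar [[-164.74  -55.25]
 [-164.5    48.73]] [[-164.84   64.82]
 [-165.33  -47.27]]
47.0 [[275.31  53.83]
 [362.25  60.75]
 [388.48  10.99]
 [142.47 282.89]
 [109.88  39.72]
 [356.42 162.01]]
50.0 [[285.36  53.33]
 [365.18  60.71]
 [389.24  11.21]
 [157.53 289.87]
 [127.1   37.82]
 [359.12 162.05]]
53.0 [[296.    52.85]
 [368.09  60.69]
 [389.91  11.44]
 [174.74 296.78]
 [147.27  35.91]
 [361.8  162.07]]
```

View pics/w11.png

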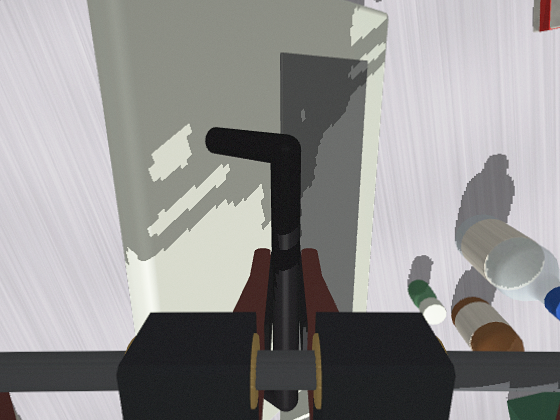

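Call:
{"api": "apply_moves", "payload": {
  "commands": [
    [[0,0,0,0],[0,0,0,0],[0,0,0,0],[0,0,0,0],[0,0,0,0],[0,0,0,0],[0,0,0,0],[0,0,0,0]]
  ]
}}

```text
t: 14.05
ee_pos: [567.6, 195.2, 454.2]
orientation: [1.375, 1.093, -1.374]
ft_force: [-6.1, -0.1, 6.4]
width: 11.1
```

```bash
python3 - <<'E'
from h import *
np.set_printoptions(precision=2,suppress=True)
im=shot('wrist','w12.png');shot('scene','s12.png'); o=readout.get_obs(); print(o['t'],o['ee_pos'],o['ft_force'],o['width'],np.abs(o['qvel']).max())
a=cv2.imread('pics/w11.png').astype(int);b=cv2.imread('pics/w12.png').astype(int);print((abs(a-b).max(2)>60).sum())
E
```

```text
14.15 [567.54 195.17 454.14] [-5.39  0.53  7.1 ] 11.302656250254431 0.0017462726813760085
2
```

View pics/s12.png

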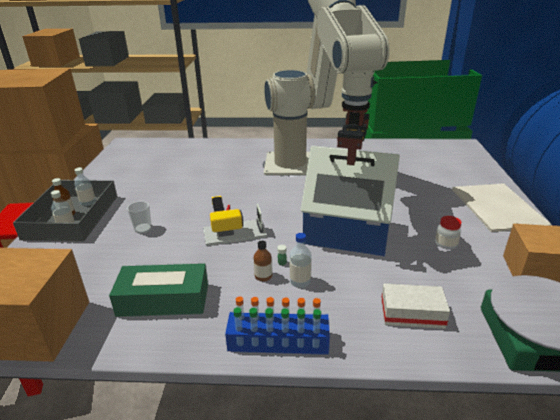

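The lid is steady, and the bottles (265,262 and 300,265), vial (282,255), jar (449,233) and cup (140,217) are where they started. I'm handing the job in.

```bash
python3 -c "
from h import *
print(workorder.close_job())"
```

```text
the job is handed in; nothing more can be done
None
```

I squeezed the scanner trigger fully home and let it spring back. Then I raised the lid by its handle and handed the job in at about 14 s with the gripper still holding it at about 50°.

- **Trigger:** the fingers closed to 39.5 mm with the trigger flat against the grip, then opened. The wrist picture showed the trigger back at rest before I left the scanner.
- **Lid angle:** the arm's position gives 49.9 to 50.1° and the wrist picture about 50.4°. A fit to the scene camera gave about 53.5°. I set that one aside because the camera looks almost straight at the open lid, so it measures the angle poorly, and its fit was off by up to 2 pixels.
- **Steadiness:** over the last 1.5 s the arm stayed within about 0.1 mm, and the wrist picture did not change over the last second. The grip on the bar stayed at 11 to 12 mm.
- **Forces:** there was a small leftover push of about 9 N at the hold, pressing roughly toward the hinge. The highest reading I took was about 14 N, partway through the lift.
- **Other objects:** in the last scene picture the two bottles, the vial, the jar and the cup were still standing where they started.

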